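# Index the vial carousel by one hole

## Task

Bring the yellow vial with the green cap to the white reading panel: press the carousel's orange indexing plunger in with the fingertips, swing the table round by one hole to whichever side is needed, and let the plunger spring fully back up so that the table is locked in that hole. Only press and push; do not touch the vials or lift them out of their sockets, and leave the things round about where they are.

Things in the scene. Friction and masses are not known exactly. Their poses are not given: they have to be found in the camera images.
- carousel: Vial carousel, fixed to the worktop: round white housing 208 mm across, 42 mm high, dark steel index ring with holes every 45 degrees inside its rim. Origin on the turning axis at worktop height, z up; +x points from the axis to the upright reading panel (grey, white face, 44 mm wide, 118 mm high, 100 mm from the axis). The plunger starts on the far side of the axis from the panel, at -x.
- table_top (a point): Centre of the top of the turning grey table, a disc of radius 62 mm, top 52 mm above the worktop. It has five black sockets (14 mm high, 25 mm across, 20 mm bore) at radius 44 mm: at the start at 0, +-45 and +-90 degrees from carousel +x; the first three hold vials. An arm of the table carries the plunger.
- turntable (a joint): Angle of the table in the housing, rad, positive anticlockwise seen from above; 0 at the start. Holes at 0, +0.785 and -0.785; stops at +-1.2. With the plunger up its tooth stands in a hole and the table is locked (play +-0.024 rad). With the plunger in, it turns with light friction (about 0.06 N m) and stays where it is left.
- plunger (a joint): How far the plunger is pressed in, m: 0 up, 0.014 fully in. A spring pushes it up with 4 N at the top, 8 N fully in. Its tooth leaves the hole when it is 0.007 or more in; between holes the ring keeps it about 0.007 in even if let go, and it springs up to 0 at the next hole.
- plunger_top (a point): Centre of the top of the orange plunger cap, a disc 30 mm across and 8 mm thick, 72 mm from the turning axis. It moves with the table and the plunger: 80 mm above the worktop when up, 66 mm fully in. It is pressed straight down.
- cheeks (a point): Point midway between the tops of two upright black cheeks on the table's arm, 92 mm above the worktop, straight above the plunger cap. One cheek stands on each side of the cap along the turning direction: 44 mm clear between them, each 5 mm thick, 30 mm long radially, 40 mm high. A finger between them, on the cap or just above it, can push a cheek sideways to swing the table.
- read_point (a point): The place in front of the white panel where the vial to be read must stand: a point fixed in the housing at socket floor height (52 mm above the worktop), 44 mm from the axis along carousel +x.
- vial_1: Yellow vial with a green cap, 17 mm across, 47 mm high, loose in a socket, one hole to one or the other side of the reading panel. Origin at the centre of its underside.
- vial_0: Lilac vial with a blue cap, same size, loose in the socket at the reading panel at the start. Origin at the centre of its underside.
- vial_2: Purple vial with a blue cap, same size, loose in the socket on the other side. Origin at the centre of its underside.
- small_cup: Bystander: small open steel cup, 59 mm across, 38 mm high, origin at the centre of its underside.
- marker: Bystander: white marker pen with a black cap, 135 x 17 x 16 mm, lying. Origin under its middle.
- blade_box: Bystander: small white and orange carton, 48 x 92 x 43 mm. Origin at the centre of its underside.

How it is judged:
By the outcome, as a careful person would: the job done as asked, in the order asked, and still so for the second after the job is handed in, with the robot touching nothing.
It also fails if it takes over 42 s, if anything falls off the work surface, if the arm or the gripper's body presses on something with over 40 N, if the wrist force passes 120 N, or if a joint passes its speed limit or range.

## Robot

A 6-joint arm with a two-finger parallel gripper is mounted at the origin on a cart in front of the work surface, level with it; the furniture and walls round the work are solid. World frame = base frame: x ahead of the robot, y to its left, z up, the work surface at z = 0. Lengths are in m, angles in rad, forces in N, time in s.
With the tool pointing down it reaches from about 0.275 to 0.85 m from the base axis. Payload 19 kg.
Tool frame: the origin (TCP) lies midway between the tips of the shut fingers; the grasp point (between the pads) lies 19 mm behind it; z points along the fingers, y is the line along which they close (so a half turn about z gives the same grasp; the last joint's range is limited). The gripper opens to 85 mm and grips with 20 to 120 N. Pads are 22 mm wide; open, the fingers measure 114 mm over their backs; the gripper's body (76 mm by 85 mm) begins 54 mm behind the grasp point. The pads swing forward as they close: fully open they stand 13 mm farther back than shut.
Start: joints at [-1.403, 0.15, 1.437, -0, 1.554, -0.134], TCP at [0.171, -0.549, 0.231] pointing down, gripper open.
Joint ranges: [-2.8, 2.8], [-0.68, 2.1], [0.12, 2.68], [-1.39, 4.53], [0.16, 2.79], [-2.81, 2.81]. Speed limits (rad/s): [1.89, 1.89, 2.22, 3.01, 3.01, 3.01].

## Interface

Orientations are given as a 3x3 rotation matrix whose columns are the frame's x, y, z axes.
In Python, from station import * gives the robot as it stands. The module is installed in compiled form; this text tells all that it offers.
- The arm moves only by the tool jog_arm, never from a script. Its argument "targets" is one flat list of numbers, 4 for each row, row after row: the shift along the tool's x, y, z in m, then the turn about the tool's z in rad. A call has 1 to 10 rows; each row is the pose to reach, as a shift and turn from the pose commanded when the call began, along the tool's axes at that moment; what a row does not reach only later rows make up. A row lasts 1/10 s, in which the tool goes at most 50 mm and 8.59 degrees, less where a joint would pass 70% of its speed; a pose out of reach is approached as far as the arm can. A call with a gripper value outside its range is refused whole. "hand" is the finger opening in m, from 0 to 0.0854, set as the call begins (left out, the last holds). The fingers move at their own pace and stop on an object; the grip force is fixed at half the most. Time passes only in rows, so rows that repeat a pose let the fingers close. It gives the time, the measured TCP pose, the force, the opening and the grip force at its end, in the units of the state.
- state(): the state, without advancing time (a new reading comes with each control period).
- camera(name): name is "scene" or "top" or "wrist"; returns the picture (480x640x3 uint8, red, green, blue); there is no depth.
- calibration(name): a dict with "K" (3x3 intrinsics, pixels), "T" (4x4, takes a point from camera to world coordinates); the wrist camera has in their place "tool_from_camera" (4x4, takes a point from camera to tool coordinates, whose origin is the TCP and whose axes are the flange's). Camera axes: x right, y down, z forward; pixel columns grow to the right and rows downward; lengths in m; the calibration is good to about 2 mm. A picture is of the moment at which its call begins: read the wrist's pose just before it. calibration takes no time and is no camera call.
- finish_job(): hands the job in; it is judged then, once.
Trained networks look in the newest picture that a camera, given by its name, has taken for a name from the list of things; names that differ only in an ending like _2 or _b are one class to them, and where a whole thing is asked for, a point or a joint stands for the part that bears it (a point fixed in the world has none). Each returns a list of dicts, best first, with "p" (0 to 1); they miss things now and then, are a little off and sometimes report something else, mostly with a low value. They report only what shows in the picture. A call takes as long as a camera call.
- look_for(camera, thing): "at" ([x, y, z] in m, in world coordinates, good to about 4 mm: the middle of the surface that is visible of it).
- mark_of(camera, thing): "at" ([x, y, z] in m, in world coordinates, good to about 4 mm: a listed point, or the origin of a listed thing).
The state is a dict: "clock": time; "qpos": joint angles; "dq": joint speeds; "effort": joint torques, N m; "position": TCP position; "orientation": TCP orientation; "contact_force": force on the tool from outside, world axes, zero at the start; "ft_torque": the same for the moment, N m; "finger_gap": opening from 0.0 (shut) to 1.0 (fully open); "finger_force": force on a finger pad.
Only numpy, scipy, OpenCV 4.12 (cv2) and the standard library are available. Lean on these libraries where they do the work, as an engineer would, in place of code of your own. Each camera call takes 0.05 s, during which the arm holds its last target. There are 200 camera calls.

## Working session

There is one attempt and no reset: what is moved stays moved. The work goes in short steps, Python scripts to look and compute and a tool call to move; the robot and the scene stay as the last step left them, time stands still between calls to the robot, and variables do not carry over. Pictures are saved under pics/ and viewed, at most 10 in all, crops included, and the job is handed in when it is done.

Besides the shell and the picture viewer there is one more tool, called by a JSON object that holds its "method" and its "body", one argument or row to a line. jog_arm: Moves the arm, as the interface text tells. Its arguments: {"type":"object","properties":{"targets":{"type":"array","items":{"type":"number"}},"hand":{"type":"number"}},"required":["targets"]}

```bash
mkdir -p pics
python3 - <<'E'
from station import *
import cv2,numpy as np
for c in ("scene","top"):
    im=camera(c); cv2.imwrite(f"pics/{c}0.png",im[:,:,::-1])
    for t in ["carousel","table_top","plunger_top","cheeks","read_point","vial_1","vial_0","vial_2","small_cup","marker","blade_box"]:
        r=mark_of(c,t); print(c,t,[(np.round(d["at"],3).tolist(),round(d["p"],2)) for d in r[:3]])
s=state();print(s["clock"],s["position"],s["orientation"],s["contact_force"])
E
```

```text
scene carousel [([0.625, 0.056, -0.002], 0.71)]
scene table_top [([0.625, 0.06, 0.048], 0.64)]
scene plunger_top [([0.555, 0.079, 0.078], 0.64)]
scene cheeks [([0.555, 0.08, 0.091], 0.7)]
scene read_point [([0.658, 0.042, 0.047], 0.76)]
scene vial_1 [([0.642, 0.014, 0.053], 0.65), ([0.662, 0.039, 0.052], 0.58), ([0.659, 0.075, 0.053], 0.49)]
scene vial_0 [([0.642, 0.014, 0.053], 0.65), ([0.662, 0.039, 0.052], 0.58), ([0.659, 0.075, 0.053], 0.49)]
scene vial_2 [([0.642, 0.014, 0.053], 0.65), ([0.662, 0.039, 0.052], 0.58), ([0.659, 0.075, 0.053], 0.49)]
scene small_cup [([0.574, 0.332, -0.0], 0.64)]
scene marker [([0.66, 0.075, 0.052], 0.32)]
scene blade_box [([0.621, -0.191, -0.002], 0.59), ([0.663, 0.039, 0.057], 0.38)]
top carousel [([0.625, 0.054, 0.0], 0.76)]
top table_top [([0.623, 0.057, 0.05], 0.56)]
top plunger_top [([0.55, 0.075, 0.081], 0.46)]
top cheeks [([0.55, 0.078, 0.091], 0.9)]
top read_point [([0.661, 0.046, 0.048], 0.93)]
top vial_1 [([0.642, 0.016, 0.054], 0.66), ([0.663, 0.074, 0.054], 0.65), ([0.664, 0.044, 0.053], 0.64)]
top vial_0 [([0.642, 0.016, 0.054], 0.66), ([0.663, 0.074, 0.054], 0.65), ([0.664, 0.044, 0.053], 0.64)]
top vial_2 [([0.642, 0.016, 0.054], 0.66), ([0.663, 0.074, 0.054], 0.65), ([0.664, 0.044, 0.053], 0.64)]
top small_cup [([0.571, 0.333, 0.003], 0.88), ([0.662, 0.046, 0.054], 0.58)]
top marker [([0.464, -0.196, -0.002], 0.58)]
top blade_box [([0.625, -0.191, 0.003], 0.97)]
1.2 [ 0.17087027 -0.54900768  0.23124678] [[ 9.54809298e-01  2.97219113e-01 -5.07368281e-05]
 [ 2.97219117e-01 -9.54809294e-01  9.54952554e-05]
 [-2.00609799e-05 -1.06259713e-04 -9.99999994e-01]] [ 0.76592799  0.07790848 -0.24779645]
```

View pics/top0.png

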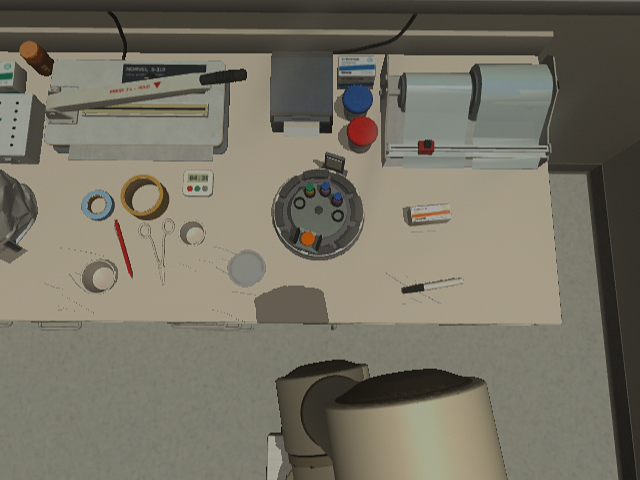

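View pics/scene0.png

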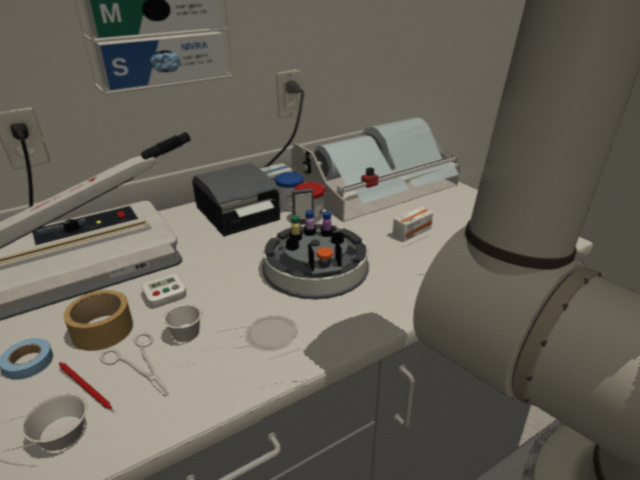

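The top picture shows the green cap at (310,188), the two blue caps at (326,187) and (338,198), the plunger at (308,239) and the panel at (335,162). The yellow vial is therefore on the +45° side (robot's left), so the table must turn clockwise, by -0.785. The scene view shows the same layout. I'll move above the plunger with the fingers shut.

{"method": "jog_arm", "body": {
  "targets": [0.032,-0.028,0,-0.055,0.064,-0.056,0,-0.11,0.096,-0.084,0,-0.165,0.128,-0.112,0,-0.22,0.16,-0.14,0,-0.275,0.192,-0.168,0,-0.33,0.224,-0.196,0,-0.385,0.256,-0.224,0,-0.44,0.288,-0.252,0,-0.495,0.32,-0.28,0,-0.55],
  "hand": 0
}}

```text
clock: 2.2
position: [0.3938, -0.1849, 0.2316]
orientation: [[0.657, 0.754, 0.001], [0.754, -0.657, -0.0], [0.0, 0.001, -1.0]]
contact_force: [0.1, -0.7, -0.9]
finger_gap: -0.001
finger_force: 0.0
```

```bash
cat > h.py <<'E'
from station import *
import numpy as np
def rel(x,y,z,yaw):
    s=state();R=np.array(s["orientation"]);p=np.array(s["position"])
    cy=np.arctan2(R[1,0],R[0,0])
    print("clock",round(s["clock"],2),"pos",p.round(4),"yaw",round(cy,3),"F",np.round(s["contact_force"],1),"q5",round(s["qpos"][5],2))
    if x is not None:
        d=R.T@(np.array([x,y,z])-p); t=-((yaw-cy+np.pi)%(2*np.pi)-np.pi)
        print("move",d.round(4),"turn",round(t,3))
E
python3 - <<'E'
from h import *
rel(0.553,0.078,0.22,1.257)
E
```

```text
clock 2.2 pos [ 0.3938 -0.1849  0.2316] yaw 0.854 F [ 0.1 -0.7 -0.9] q5 0.1
move [ 0.3028 -0.0527  0.0116] turn -0.403
```

{"method": "jog_arm", "body": {
  "targets": [0.04,-0.007,0.002,-0.05,0.08,-0.014,0.003,-0.1,0.12,-0.021,0.005,-0.16,0.16,-0.028,0.006,-0.21,0.2,-0.035,0.008,-0.27,0.24,-0.042,0.01,-0.32,0.28,-0.049,0.011,-0.37,0.303,-0.053,0.012,-0.4,0.303,-0.053,0.012,-0.403,0.303,-0.053,0.012,-0.403]
}}

```text
clock: 3.2
position: [0.5528, 0.0766, 0.219]
orientation: [[0.31, 0.951, -0.001], [0.951, -0.31, -0.0], [-0.0, -0.001, -1.0]]
contact_force: [0.2, 0.7, -0.2]
finger_gap: -0.004
finger_force: 0.0
```

Run:
```python
from h import *
import cv2
from scipy.optimize import least_squares
rel(0.553,0.078,0.12,1.257)
im=camera("wrist"); cv2.imwrite("pics/w1.png",im[:,:,::-1])
# model points: radius, angle in carousel frame
M={"carousel":(0,0),"table_top":(0,0),"plunger_top":(.072,np.pi),"cheeks":(.072,np.pi),"read_point":(.044,0)}
obs=[]
for c in ("wrist","top","scene"):
    if c!="wrist": camera(c)
    for t in M:
        r=mark_of(c,t)
        if r and r[0]["p"]>.4:
            obs.append((t,r[0]["at"])); print(c,t,np.round(r[0]["at"],4),round(r[0]["p"],2))
    print(c,[(np.round(d["at"],3).tolist(),round(d["p"],2)) for d in mark_of(c,"vial_1")[:4]])
f=lambda v:np.concatenate([[v[0]+M[t][0]*np.cos(v[2]+M[t][1])-a[0],v[1]+M[t][0]*np.sin(v[2]+M[t][1])-a[1]] for t,a in obs])
s=least_squares(f,[.625,.056,-.3],loss="soft_l1",f_scale=.004)
print(s.x, np.abs(s.fun).max()); a=s.x[2]+np.pi
print("plunger",s.x[:2]+.072*np.array([np.cos(a),np.sin(a)]))
```

```text
clock 3.2 pos [0.5528 0.0766 0.219 ] yaw 1.255 F [ 0.2  0.7 -0.2] q5 0.31
move [ 0.0014 -0.0002  0.099 ] turn -0.002
wrist carousel [0.6185 0.0502 0.0021] 0.73
wrist table_top [0.6232 0.0543 0.0536] 0.77
wrist plunger_top [0.5517 0.0786 0.0753] 0.59
wrist cheeks [0.5513 0.078  0.0939] 0.79
wrist read_point [0.6638 0.0408 0.0513] 0.85
wrist [([0.663, 0.076, 0.052], 0.8), ([0.551, 0.078, 0.076], 0.64), ([0.64, 0.015, 0.052], 0.62), ([0.663, 0.047, 0.055], 0.59)]
top carousel [ 0.6213  0.0536 -0.0036] 0.79
top table_top [0.6232 0.056  0.0507] 0.61
top plunger_top [0.5552 0.0763 0.0832] 0.47
top cheeks [0.5504 0.0766 0.0889] 0.79
top []
scene carousel [ 0.6244  0.0531 -0.0058] 0.79
scene table_top [0.6235 0.0599 0.0538] 0.57
scene plunger_top [0.5502 0.0824 0.0795] 0.45
scene cheeks [0.5582 0.0818 0.0943] 0.86
scene read_point [0.6593 0.0405 0.051 ] 0.97
scene [([0.66, 0.044, 0.052], 0.68), ([0.66, 0.077, 0.05], 0.65), ([0.641, 0.016, 0.052], 0.61)]
[ 0.62135259  0.05479952 -0.33558753] 0.005100478661541494
plunger [0.55336897 0.07851085]
```

View pics/w1.png

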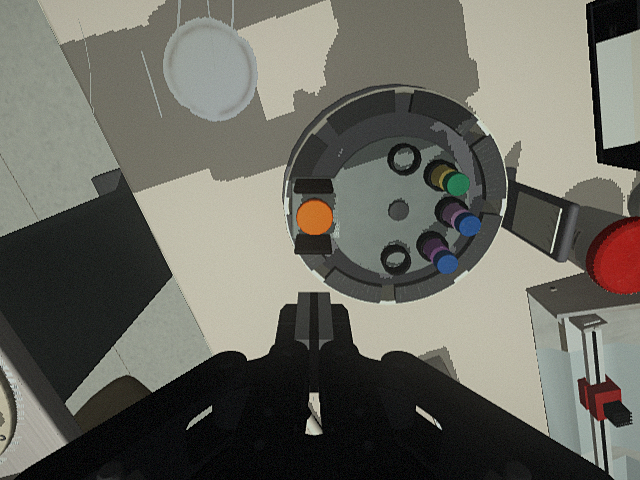

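The wrist view shows the plunger cap at (315,217), its cheeks above and below it, the table hub at (399,209) and the green cap at (457,184). The fingertips at (314,300) are aligned with the cheeks. Next I'll refine the pose from pixels.

Run:
```python
from h import *
import cv2
s=state();R=np.array(s["orientation"]);p=np.array(s["position"])
im=cv2.imread("pics/w1.png");hsv=cv2.cvtColor(im,cv2.COLOR_BGR2HSV)
m=cv2.inRange(hsv,(5,150,120),(20,255,255));m[:,400:]=0
n,_,st,ce=cv2.connectedComponentsWithStats(m);o=ce[1+np.argmax(st[1:,4])];print(o)
c=calibration("wrist");T=np.array(c["tool_from_camera"]);K=np.array(c["K"])
def hit(uv,z):
    d=R@T[:3,:3]@np.linalg.inv(K)@[*uv,1];q=R@T[:3,3]+p;return q+d*(z-q[2])/d[2]
P=hit(o,.080);H=hit((398.5,209.5),.052);ch=[hit(u,.092) for u in((314,181),(313,237))]
print(P,H,"r",np.hypot(*(P-H)[:2]),"yaw",np.arctan2(*(H-P)[1::-1]),"cheeks",ch)
```

```text
[314.15947844 217.22467402]
[0.55430701 0.07760803 0.08      ] [0.6235916  0.05389115 0.052     ] r 0.07323144705613113 yaw -0.3298085643263305 cheeks [array([0.56382204, 0.10733599, 0.092     ]), array([0.54958173, 0.06602932, 0.092     ])]
```

{"method": "jog_arm", "body": {
  "targets": [0.0015,0.0013,0.03,0.014,0.0015,0.0013,0.06,0.014,0.0015,0.0013,0.09,0.014,0.0015,0.0013,0.11,0.014,0.0015,0.0013,0.125,0.014,0.0015,0.0013,0.13,0.014,0.0015,0.0013,0.133,0.014,0.0015,0.0013,0.133,0.014]
}}

```text
clock: 5.05
position: [0.5549, 0.0774, 0.0869]
orientation: [[0.324, 0.946, 0.001], [0.946, -0.324, 0.0], [0.0, 0.001, -1.0]]
contact_force: [-0.2, 0.1, 0.5]
finger_gap: 0.004
finger_force: 0.0
```

Run:
```python
from h import *
import cv2
rel(0.5545,0.0776,0.068,1.241)
im=camera("wrist"); cv2.imwrite("pics/w2.png",im[:,:,::-1])
```

```text
clock 5.05 pos [0.5549 0.0774 0.0869] yaw 1.241 F [-0.2  0.1  0.5] q5 0.33
move [ 0.     -0.0005  0.0189] turn -0.0
```

View pics/w2.png

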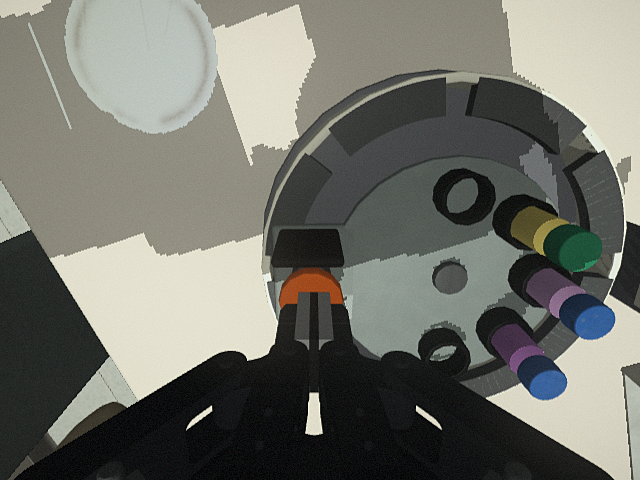

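The fingertips at (314,295) are centred on the cap, between the cheeks. Now I'll press.

{"method": "jog_arm", "body": {
  "targets": [0,0,0.005,0,0,0,0.008,0,0,0,0.011,0,0,0,0.014,0,0,0,0.017,0,0,0,0.0185,0,0,0,0.0185,0]
}}

```text
clock: 5.8
position: [0.5549, 0.0774, 0.068]
orientation: [[0.324, 0.946, 0.001], [0.946, -0.324, 0.0], [0.0, 0.001, -1.0]]
contact_force: [0.1, -0.7, 7.5]
finger_gap: 0.001
finger_force: 3.5
```

{"method": "jog_arm", "body": {
  "targets": [0.004,0,0,0,0.008,0,0,0,0.011,0,0,0,0.0146,0.0007,0,0.05,0.018,0.0015,0,0.1,0.0217,0.0025,0,0.15,0.025,0.0036,0,0.2,0.0285,0.005,0,0.25,0.0318,0.0065,0,0.3,0.0318,0.0065,0,0.3]
}}

```text
clock: 6.8
position: [0.5716, 0.1055, 0.0682]
orientation: [[0.591, 0.807, 0.001], [0.807, -0.591, 0.0], [0.001, 0.001, -1.0]]
contact_force: [0.3, -0.5, 7.2]
finger_gap: 0.003
finger_force: 3.5
```

```bash
cat >> h.py <<'E'
A=np.array([.623,.0545])
def look(name):
    import cv2
    s=state();R=np.array(s["orientation"]);p=np.array(s["position"])
    im=camera("wrist"); cv2.imwrite(f"pics/{name}.png",im[:,:,::-1])
    c=calibration("wrist");T=np.array(c["tool_from_camera"]);K=np.array(c["K"])
    hsv=cv2.cvtColor(im,cv2.COLOR_RGB2HSV)
    m=cv2.inRange(hsv,(65,80,60),(88,255,255));n,_,st,ce=cv2.connectedComponentsWithStats(m);o=ce[1+np.argmax(st[1:,4])]
    d=R@T[:3,:3]@np.linalg.inv(K)@[*o,1];q=R@T[:3,3]+p;G=q+d*(.094-q[2])/d[2]
    v=G[:2]-A; print("green px",o.round(1),"r",np.hypot(*v).round(4),"ang in carousel",np.arctan2(v[1],v[0])+.328)
    rel(None,0,0,0)
    a=p[:2]-A; print("finger r",np.hypot(*a).round(4),"ang swept",(np.pi-.328-np.arctan2(a[1],a[0])).round(3))
E
python3 -c "
from h import *
look('w3')"
```

```text
green px [616.5 315.8] r 0.0454 ang in carousel 0.23111619193081617
clock 6.85 pos [0.5716 0.1055 0.0682] yaw 0.94 F [ 1.4 -0.1  6.6] q5 0.68
finger r 0.0724 ang swept 0.454
```

View pics/w3.png

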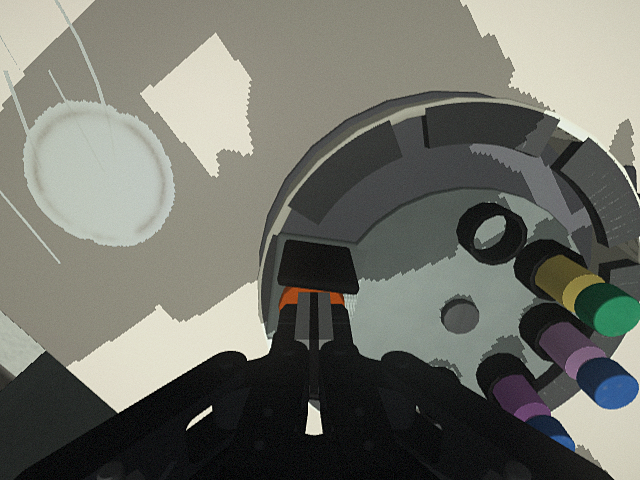

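The cap drags the table along by friction: the far cheek, with its edge at (278,285)-(358,294), is tilted against the tool. I'll measure the table angle with the networks.

```bash
cat >> h.py <<'E'
def angs(cams=("wrist","top","scene"),take=True):
    for c in cams:
        if take: camera(c)
        for t in("cheeks","plunger_top","vial_1"):
            for d in mark_of(c,t)[:4]:
                if d["p"]<.4: continue
                v=np.array(d["at"][:2])-A; a=np.arctan2(v[1],v[0])+.328
                print(c,t,"p",round(d["p"],2),"r",np.hypot(*v).round(3),"car.ang",a.round(3),"swept",(np.pi-a).round(3) if t!="vial_1" else "")
E
python3 -c "
from h import *
angs()"
```

```text
wrist vial_1 p 0.77 r 0.046 car.ang 0.3 swept 
wrist vial_1 p 0.72 r 0.045 car.ang -1.287 swept 
wrist vial_1 p 0.61 r 0.038 car.ang -0.384 swept 
top vial_1 p 0.56 r 0.04 car.ang -1.223 swept 
scene cheeks p 0.67 r 0.069 car.ang 2.68 swept 0.462
scene plunger_top p 0.69 r 0.078 car.ang 2.668 swept 0.474
scene vial_1 p 0.68 r 0.046 car.ang -1.247 swept 
scene vial_1 p 0.66 r 0.044 car.ang -0.48 swept
```

{"method": "jog_arm", "body": {
  "targets": [0.003,0.0006,0,0.08,0.006,0.0014,0,0.16,0.009,0.0023,0,0.24,0.0115,0.0031,0,0.32,0.014,0.004,0,0.38,0.0157,0.0046,0,0.38,0.0157,0.0046,0,0.38]
}}

```text
clock: 8.15
position: [0.5844, 0.1155, 0.0681]
orientation: [[0.847, 0.532, 0.001], [0.532, -0.847, 0.0], [0.001, 0.0, -1.0]]
contact_force: [-0.4, 0.1, 6.3]
finger_gap: -0.004
finger_force: 3.5
```

```bash
python3 -c "
from h import *
look('w4');angs(('wrist','scene'))"
```

```text
green px [617.4 274.4] r 0.0448 ang in carousel 0.016389227771395787
clock 8.2 pos [0.5844 0.1154 0.0682] yaw 0.561 F [1.2 0.3 7.2] q5 1.08
finger r 0.0721 ang swept 0.678
wrist vial_1 p 0.98 r 0.043 car.ang -1.438 swept 
wrist vial_1 p 0.94 r 0.041 car.ang -0.604 swept 
wrist vial_1 p 0.66 r 0.043 car.ang 0.112 swept 
scene cheeks p 0.7 r 0.071 car.ang 2.404 swept 0.738
scene cheeks p 0.46 r 0.042 car.ang -0.005 swept 3.147
scene plunger_top p 0.44 r 0.078 car.ang 2.486 swept 0.656
scene vial_1 p 0.54 r 0.044 car.ang -0.783 swept 
scene vial_1 p 0.51 r 0.049 car.ang -1.462 swept
```

View pics/w4.png

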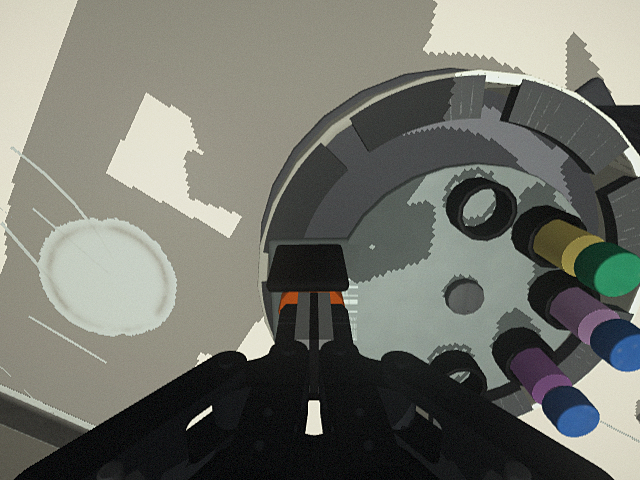

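The cheek is square to the tool and the table is at about -0.68. I'll lift to just above the resting cap, then push the far cheek until the tooth drops in.

{"method": "jog_arm", "body": {
  "targets": [0,0,-0.004,0,0,0,-0.008,0,0,0,-0.0095,0,0.004,0,-0.0095,0,0.008,0.0005,-0.0095,0.02,0.01,0.0007,-0.0095,0.03,0.011,0.0009,-0.0095,0.04,0.012,0.001,-0.0095,0.05]
}}

```text
clock: 9.4
position: [0.5945, 0.1208, 0.077]
orientation: [[0.873, 0.488, -0.001], [0.488, -0.873, -0.0], [-0.001, -0.0, -1.0]]
contact_force: [-3.4, -2.9, 0.5]
finger_gap: -0.003
finger_force: 1.8
```

```bash
python3 -c "
from h import *
look('w5');angs(('wrist','scene'))"
```

```text
green px [591.  281.5] r 0.0447 ang in carousel -0.008414315808359718
clock 9.45 pos [0.5946 0.1209 0.0771] yaw 0.509 F [-2.5 -2.2 -1.4] q5 1.14
finger r 0.0722 ang swept 0.836
wrist cheeks p 0.47 r 0.042 car.ang 0.106 swept 3.035
wrist vial_1 p 0.81 r 0.047 car.ang 0.16 swept 
wrist vial_1 p 0.75 r 0.04 car.ang -0.673 swept 
wrist vial_1 p 0.65 r 0.046 car.ang -1.532 swept 
scene cheeks p 0.85 r 0.074 car.ang 2.421 swept 0.721
scene plunger_top p 0.5 r 0.073 car.ang 2.446 swept 0.696
scene vial_1 p 0.49 r 0.046 car.ang -1.454 swept 
scene vial_1 p 0.47 r 0.043 car.ang -0.723 swept 
scene vial_1 p 0.46 r 0.245 car.ang -1.26 swept 
scene vial_1 p 0.45 r 0.043 car.ang 0.092 swept
```

{"method": "jog_arm", "body": {
  "targets": [0.001,0.0001,0,0.014,0.002,0.0002,0,0.028,0.003,0.0004,0,0.042,0.004,0.0005,0,0.05,0.004,0.0005,0,0.05]
}}

```text
clock: 10.35
position: [0.5991, 0.1226, 0.0777]
orientation: [[0.896, 0.444, 0.001], [0.444, -0.896, 0.0], [0.001, 0.0, -1.0]]
contact_force: [0.0, 0.0, 3.2]
finger_gap: -0.002
finger_force: 1.8
```

The upward force suggests the cap has sprung up against the finger. I'll lift clear of the cap and push lightly on the cheek to confirm it is locked.

{"method": "jog_arm", "body": {
  "targets": [0,0,-0.004,0,0,0,-0.0075,0,0,0,-0.0075,0]
}}

```text
clock: 10.65
position: [0.5988, 0.1225, 0.0856]
orientation: [[0.896, 0.445, 0.001], [0.445, -0.896, 0.0], [0.001, 0.0, -1.0]]
contact_force: [0.5, -0.2, -0.4]
finger_gap: -0.0
finger_force: 0.0
```

{"method": "jog_arm", "body": {
  "targets": [0.001,0.0001,0,0.01,0.002,0.0002,0,0.02,0.002,0.0002,0,0.02]
}}

```text
clock: 10.95
position: [0.6003, 0.1232, 0.0847]
orientation: [[0.905, 0.426, -0.0], [0.426, -0.905, 0.0], [-0.0, -0.0, -1.0]]
contact_force: [0.5, -0.6, -0.7]
finger_gap: -0.004
finger_force: 0.0
```

```bash
python3 -c "
from h import *
look('w6');angs(('wrist','scene'))"
```

```text
green px [577.2 277.1] r 0.0447 ang in carousel -0.09415431880564407
clock 11.0 pos [0.6003 0.1232 0.0847] yaw 0.441 F [0.2 0.  0.9] q5 1.21
finger r 0.0723 ang swept 0.924
wrist vial_1 p 0.8 r 0.039 car.ang -0.749 swept 
wrist vial_1 p 0.71 r 0.043 car.ang -1.622 swept 
wrist vial_1 p 0.64 r 0.043 car.ang 0.008 swept 
scene cheeks p 0.76 r 0.073 car.ang 2.324 swept 0.817
scene plunger_top p 0.61 r 0.075 car.ang 2.387 swept 0.755
scene vial_1 p 0.71 r 0.047 car.ang -1.565 swept 
scene vial_1 p 0.66 r 0.042 car.ang -0.066 swept 
scene vial_1 p 0.61 r 0.044 car.ang -0.837 swept
```

View pics/w6.png

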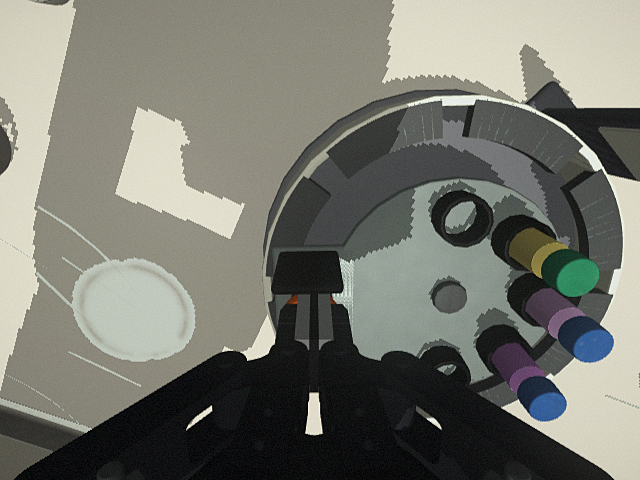

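The cheek is at (308,270), and vial_1's angle is about 0 relative to the panel. A small push will test the lock.

{"method": "jog_arm", "body": {
  "targets": [0.0008,0.0001,0,0.01,0.0015,0.0002,0,0.01,0.0015,0.0002,0,0.01]
}}

```text
clock: 11.7
position: [0.6016, 0.1235, 0.0848]
orientation: [[0.909, 0.418, -0.001], [0.418, -0.909, -0.0], [-0.001, -0.0, -1.0]]
contact_force: [-3.4, -1.8, 1.4]
finger_gap: 0.004
finger_force: 2.2
```

{"method": "jog_arm", "body": {
  "targets": [0.0007,0.0001,0,0,0.0012,0.0001,0,0,0.0012,0.0001,0,0]
}}

```text
clock: 12.0
position: [0.6019, 0.1236, 0.0847]
orientation: [[0.909, 0.418, -0.002], [0.418, -0.909, -0.001], [-0.002, -0.0, -1.0]]
contact_force: [-11.8, -4.7, 5.4]
finger_gap: 0.003
finger_force: 6.3
```

The force rose to 13 N with almost no motion, so the table is locked. I'll back off to the middle, then go up.

{"method": "jog_arm", "body": {
  "targets": [-0.004,-0.0002,0,0,-0.009,-0.0005,0,0,-0.011,-0.0005,0,0,-0.011,-0.0005,-0.02,0,-0.011,-0.0005,-0.05,0,-0.011,-0.0005,-0.09,0,-0.011,-0.0005,-0.13,0,-0.011,-0.0005,-0.14,0,-0.011,-0.0005,-0.14,0]
}}

```text
clock: 12.9
position: [0.5933, 0.1199, 0.2266]
orientation: [[0.909, 0.418, 0.003], [0.418, -0.909, 0.0], [0.003, 0.001, -1.0]]
contact_force: [0.2, 0.3, -0.8]
finger_gap: 0.002
finger_force: 0.0
```

```bash
python3 -c "
from h import *
look('w7');angs(('wrist','top','scene'))
for t in ('plunger_top','cheeks'):
  for c in ('wrist','scene'): print(c,t,[(np.round(d['at'],4),d['p']) for d in mark_of(c,t)[:1]])"
```

```text
green px [450.2 184.6] r 0.044 ang in carousel -0.05136871817645927
clock 12.95 pos [0.5927 0.1199 0.2247] yaw 0.431 F [ 0.5  0.  -0.9] q5 1.21
finger r 0.0718 ang swept 0.816
wrist cheeks p 0.94 r 0.075 car.ang 2.396 swept 0.746
wrist plunger_top p 0.68 r 0.071 car.ang 2.384 swept 0.757
wrist vial_1 p 0.97 r 0.044 car.ang -0.006 swept 
wrist vial_1 p 0.84 r 0.047 car.ang -1.649 swept 
wrist vial_1 p 0.58 r 0.037 car.ang -0.741 swept 
top cheeks p 0.85 r 0.074 car.ang 2.385 swept 0.756
top plunger_top p 0.47 r 0.071 car.ang 2.329 swept 0.812
top vial_1 p 0.61 r 0.043 car.ang -1.587 swept 
top vial_1 p 0.58 r 0.042 car.ang -0.749 swept 
scene cheeks p 0.75 r 0.075 car.ang 2.324 swept 0.817
scene plunger_top p 0.65 r 0.075 car.ang 2.32 swept 0.821
scene vial_1 p 0.75 r 0.045 car.ang -1.585 swept 
scene vial_1 p 0.66 r 0.045 car.ang -0.861 swept 
wrist plunger_top [(array([0.5898, 0.1174, 0.0746]), 0.68)]
scene plunger_top [(array([0.5922, 0.1232, 0.0782]), 0.65)]
wrist cheeks [(array([0.5874, 0.1201, 0.0947]), 0.94)]
scene cheeks [(array([0.592 , 0.1229, 0.0944]), 0.75)]
```

View pics/w7.png

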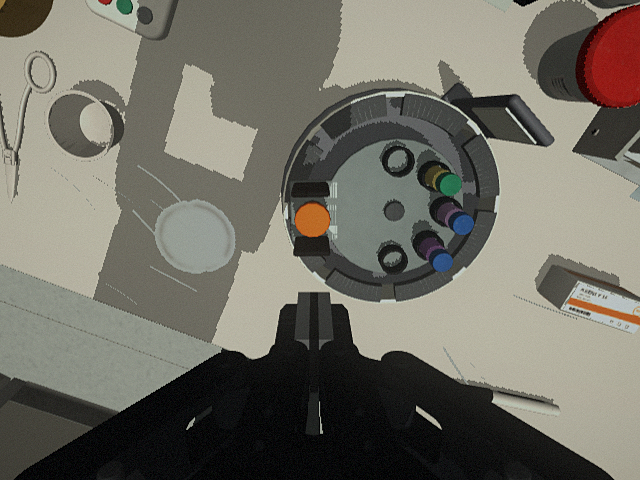

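The green-capped vial at (450,184) faces the panel at (505,117), the plunger cap at (312,220) is up between its cheeks, and the bystanders have not moved. I'll hand it in.

```bash
python3 -c "
from station import *
print(finish_job())"
```

```text
the job is handed in; nothing more can be done
None
```

I turned the carousel one hole clockwise, so the yellow vial with the green cap now stands at the reading panel. The plunger is back up, a push on the cheek met a firm stop (table locked), and the job was handed in at about 13 s.

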